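Put the compression platens away in their divided tote

ROBOT

A 6-joint arm with a two-finger parallel gripper is mounted at the origin on the work surface. World frame = base frame: x ahead of the robot, y to its left, z up, the work surface at z = 0. Lengths are in mm, angles in rad, forces in N, time in s.
With the tool pointing down it reaches from about 350 to 850 mm from the base axis. Payload 8.1 kg.
Tool frame: the origin (TCP) lies on the front face of the gripper's body, between the roots of the fingers; the fingertips stand 73 mm ahead of it and the grasp point (between the pads) lies 54 mm ahead of it (manip.finger_overhang is the distance from the TCP to the fingertips, in mm); x points along the fingers, y is the direction in which the jaws open and shut, and the axes are right-handed (so a half turn about x gives the same grasp; the last joint's range is limited). The gripper opens to 85 mm and grips with 20 to 120 N. Pads are 22 mm wide; open, the fingers measure 114 mm over their backs; the gripper's body (76 mm by 85 mm) begins 54 mm behind the grasp point. The pads swing forward as they close: fully open they stand 13 mm farther back than shut.
Start: joints at [1.151, 0.13, 1.488, -0, 1.523, -0.085], TCP at [197.127, 566.698, 303.892] pointing down, gripper open.
Joint ranges: [-2.96, 2.96], [-0.89, 2.26], [0.02, 2.5], [-1.34, 4.48], [0, 2.73], [-2.66, 2.66]. Speed limits (rad/s): [2.39, 2.39, 2.79, 3.14, 3.14, 3.14].

INTERFACE

Orientations are given as a unit quaternion [w, x, y, z].
In Python, from station import monitor, capture, manip gives the robot as it stands.
- The arm moves only by the tool drive_tool, never from a script. Its arguments are lists of equal length, an entry for each row: "translation": the shift along the tool's x, y, z in cm, a list of three; "rotation": the turn, a rotation vector about the tool's x, y, z in degrees, a list of three; "jaw": the finger opening in cm, from 0 to 8.54. A call has 1 to 8 rows; each row is the pose to reach, as a shift and turn from the pose commanded when the call began, along the tool's axes at that moment; what a row does not reach only later rows make up. A row lasts 1/10 s, in which the tool goes at most 50 mm and 8.59 degrees, less where a joint would pass 70% of its speed; a pose out of reach is approached as far as the arm can. A call with a gripper value outside its range is refused whole. The fingers move at their own pace and stop on an object; "force" is the grip in N (left out, the last holds). Time passes only in rows, so rows that repeat a pose let the fingers close. It gives the time, the measured TCP pose, the force and the opening at its end, in the units of the state.
- monitor.state(): the state, without advancing time (a new reading comes with each control period).
- capture(name): name is "side" or "top"; returns a dict with "pixels" (384x512x3 uint8, blue, green, red), "range_z" (384x512 float32, mm along the optical axis (not along the pixel's ray), 0 where there is no reading), "K" (3x3 intrinsics, pixels), "k1" (the pictures are not rectified: a ray, as slopes to the right and down, at radius r is drawn at 1 + k1 r^2 times it, then the intrinsics apply), "R" (3x3) and "t" (3): a world point X has camera coordinates R X + t. Camera axes: x right, y down, z forward; pixel columns grow to the right and rows downward; lengths in mm; the calibration is good to about 2 mm. A picture is of the moment at which its call begins.
- manip.hand_in(): hands the job in, once; it reports no verdict.
The state is a dict: "time": time; "q": joint angles; "dq": joint speeds; "effort": joint torques, N m; "position": TCP position; "eef_rot": TCP orientation; "wrist_force": force on the tool from outside, world axes, zero at the start; "ft_torque": the same for the moment, N m; "width": opening from 0.0 (shut) to 1.0 (fully open).
Only numpy, scipy, OpenCV 4.12 (cv2) and the standard library are available. Lean on these libraries where they do the work, as an engineer would, in place of code of your own. Each camera call takes 0.05 s, during which the arm holds its last target. There are 200 camera calls.

TASK

Put the two loose compression platens on the bench (round steel discs with a stem) away in the divided tote, each in the empty compartment that matches its size: the larger disc in the widest compartment, the smaller disc in the narrowest. Stand each one flat on the tote's floor, stem up, set down gently and not dropped, and leave the middle-sized platen standing in its own compartment.

Things in the scene. Friction and masses are not known exactly. Their poses are not given: they have to be found in the camera images.
- tote: Dark grey open tote, fixed, 104 mm (x) by 258 mm (y), 32 mm high, any yaw. Origin: centre of underside, z up. Floor 5 mm, walls and dividers 4 mm thick, all 32 mm high. Three compartments in a row along y, each 96 mm deep in x, centred at x = 0: widest 96 mm, centre y = -77 mm; middle 80 mm, y = +15 mm; narrowest 66 mm, y = +92 mm. Lips stick out 5 mm at both ends.
- platen_large: The larger loose steel platen: disc 70 mm across, 15 mm thick, with a round stem 20 mm across standing 60 mm up from its centre (75 mm tall in all, 0.58 kg give or take a third). Origin at the centre of its underside, z up the stem; round, so yaw means nothing. Starts on the bench. A tool with a like stem but a rectangular foot is not a platen.
- platen_small: The smaller loose steel platen: disc 44 mm across, 15 mm thick, with a round stem 20 mm across standing 60 mm up from its centre (75 mm tall in all, 0.30 kg give or take a third). Origin at the centre of its underside, z up the stem; round, so yaw means nothing. Starts on the bench.
- platen_medium: The middle-sized steel platen: disc 56 mm across, 15 mm thick, with a round stem 20 mm across standing 60 mm up from its centre (75 mm tall in all, 0.42 kg give or take a third). Origin at the centre of its underside, z up the stem; round, so yaw means nothing. Starts standing in the tote's middle compartment and stays there; its stem rises 48 mm above the tote's walls.
Mind the look-alikes: they are no part of the job. What is shaped like the platen_large but brown or yellow is not meant. Leave any pink look-alike of the platen_medium alone.

How it is judged:
By the outcome, as a careful person would: the job done as asked, in the order asked, and still so for the second after the job is handed in, with the robot touching nothing.
It also fails if it takes over 54 s, if anything falls off the work surface, if the arm or the gripper's body presses on something with over 40 N, if the wrist force passes 120 N, or if a joint passes its speed limit or range.

## Working session

There is one attempt and no reset: what is moved stays moved. The work goes in short steps, Python scripts to look and compute and a tool call to move; the robot and the scene stay as the last step left them, time stands still between calls to the robot, and variables do not carry over. Pictures are saved under pics/ and viewed, about 8 in all and at most 12, crops included, and the job is handed in when it is done.

Besides the shell and the picture viewer there is one more tool, called after "Request:" as name(argument=value, ...) on one line, values as JSON. drive_tool: Moves the arm, as the interface text tells. Its arguments: {"type":"object","properties":{"translation":{"type":"array","items":{"type":"array","items":{"type":"number"}}},"rotation":{"type":"array","items":{"type":"array","items":{"type":"number"}}},"jaw":{"type":"array","items":{"type":"number"}},"force":{"type":"number"}},"required":["translation","rotation","jaw"]}

```bash
mkdir -p pics; ls
cat > h.py <<'E'
import numpy as np, cv2
from station import monitor, capture, manip
def pts(c):
    """world XYZ per pixel from range"""
    K,k1,R,t=c["K"],c["k1"],np.array(c["R"]),np.array(c["t"])
    u,v=np.meshgrid(np.arange(512.),np.arange(384.))
    K=np.array(K)
    xd=(u-K[0,2])/K[0,0]; yd=(v-K[1,2])/K[1,1]
    x,y=xd.copy(),yd.copy()
    for _ in range(15):
        s=1+k1*(x*x+y*y); x,y=xd/s,yd/s
    z=c["range_z"]
    return (np.stack([x*z,y*z,z],-1)-t)@R
E
python3 - <<'E'
from h import *
s=monitor.state(); print({k:np.round(v,3).tolist() for k,v in s.items()})
for n in("top","side"):
    c=capture(n); cv2.imwrite(f"pics/{n}0.png",c["pixels"]); np.savez(f"{n}0.npz",P=pts(c),px=c["pixels"],**{k:c[k] for k in("range_z","K","k1","R","t")})
    print(n,c["K"],c["k1"],-np.array(c["R"]).T@c["t"])
E
```

```text
pics
{'time': 0.0, 'q': [1.151, 0.131, 1.489, 0.0, 1.523, -0.085], 'dq': [0.001, 0.0, -0.001, -0.0, -0.001, 0.002], 'effort': [0.0, -56.939, -50.055, 0.0, 0.014, 0.0], 'position': [196.932, 566.31, 302.826], 'eef_rot': [0.697, 0.117, 0.697, -0.118], 'wrist_force': [-0.436, 0.467, 0.255], 'ft_torque': [0.047, 0.037, 0.04], 'width': 1.001}
top [[441.32556907   0.         262.94888937]
 [  0.         441.32556907 188.18452929]
 [  0.           0.           1.        ]] -0.022394692594107587 [ 374.49139545  -32.26565792 1318.95848696]
side [[432.31221348   0.         253.41441992]
 [  0.         432.31221348 202.10211796]
 [  0.           0.           1.        ]] 0.04270427712489551 [ 389.20713953 -832.8927221   735.38576845]
```

View pics/top0.png

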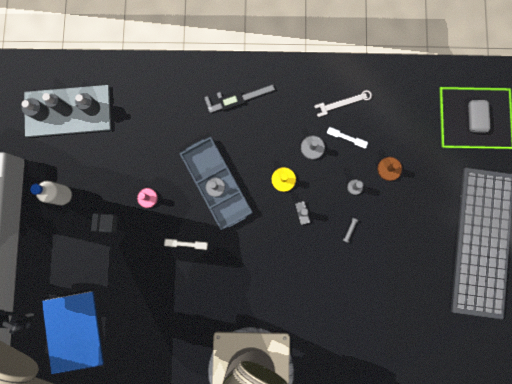

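View pics/side0.png

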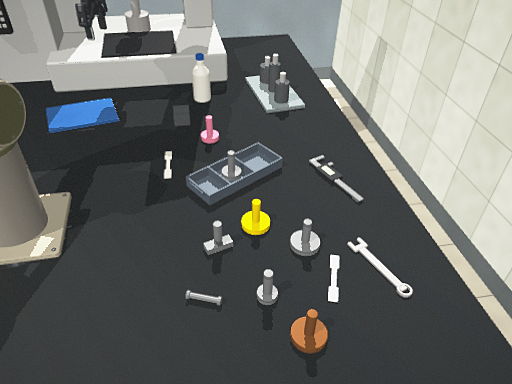

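The top view shows the large steel platen at (313,147), the small one at (355,187) and the tote around (216,183) with the medium platen in it. The yellow (284,180), brown (390,168) and pink (147,198) look-alikes and the rectangular-foot tool (303,212) are to be left alone. The side view agrees: large at (305,242), small at (267,293). Next I'll measure positions.

```bash
python3 - <<'E'
from h import *
d=np.load("top0.npz"); s=np.load("side0.npz")
def circ(P,m):
    A=P[m]; 
    return A
for cam,D,boxes in(("top",d,dict(L=(313,147),S=(355,187),M=(216,185),Y=(284,180),F=(303,212))),("side",s,dict(L=(305,235),S=(267,285),M=(231,165),Y=(255,215),F=(218,238)))):
    P=D["P"]
    for n,(u,v) in boxes.items():
        w=26; Q=P[v-w-10:v+w,u-w:u+w].reshape(-1,3)
        st=Q[(Q[:,2]>68)&(Q[:,2]<95)]
        if len(st)==0: print(cam,n,"none",Q[:,2].max());continue
        c=np.median(st,0)
        near=np.hypot(*(Q[:,:2]-c[:2]).T)<45
        dk=Q[near&(Q[:,2]>9)&(Q[:,2]<26)]
        (cc,r)=cv2.minEnclosingCircle(dk[:,:2].astype(np.float32)) if len(dk) else ((0,0),0)
        print(cam,n,"stemtop",c.round(1),len(st),"disc",np.round(cc,1),"r",round(r,1),"z",np.median(dk[:,2]).round(1) if len(dk) else None)
    # tote rim
    u,v=(216,183) if cam=="top" else (235,170)
    Q=P[v-60:v+60,u-60:u+60].reshape(-1,3)
    m=(Q[:,2]>27)&(Q[:,2]<36)&(Q[:,1]>-10)
    m&=np.hypot(Q[:,0]-(500),Q[:,1]-100)<190
    (c,sz,a)=cv2.minAreaRect(Q[m][:,:2].astype(np.float32))
    print(cam,"tote rim",np.round(c,1),np.round(sz,1),round(a,1),m.sum())
    print("bench z",np.median(P[(P[...,0]>400)&(P[...,0]<600)&(np.abs(P[...,1])<300)][:,2]).round(1))
E
python3 - <<'E'
import sys; sys.path.insert(0,'.')
import cv2
a=cv2.imread('pics/top0.png')[120:240,160:410]
cv2.imwrite('pics/topcrop.png',cv2.resize(a,None,fx=3.2,fy=3.2,interpolation=cv2.INTER_CUBIC))
E
```

```text
top L stemtop [ 655.4 -172.3   74.1] 41 disc [ 655.4 -171.7] r 36.0 z 14.6
top S stemtop [ 537.4 -300.4   73.1] 40 disc [ 537.5 -299.4] r 22.0 z 14.5
top M stemtop [529.1 116.7  80. ] 41 disc [529.6 118. ] r 44.2 z 19.5
top Y stemtop [555.8 -87.2  74.2] 37 disc [556.9 -86.2] r 34.8 z 14.6
top F stemtop [ 462.3 -136.3   73.9] 64 disc [ 457.4 -142.5] r 32.7 z 15.9
top tote rim [542.3 114.9] [267.2 103.9] 29.7 456
bench z 0.7
side L stemtop [ 654.6 -175.9   73.4] 58 disc [ 654.6 -175.5] r 35.7 z 13.8
side S stemtop [ 536.8 -303.3   73.5] 76 disc [ 536.3 -302.2] r 22.3 z 14.3
side M stemtop [528.9 110.4  77.1] 49 disc [528.6 110.7] r 44.6 z 18.5
side Y stemtop [555.7 -90.7  73.1] 49 disc [556.6 -89.3] r 36.1 z 14.3
side F stemtop [ 456.8 -147.5   73.7] 61 disc [ 457.7 -146.8] r 33.1 z 14.9
side tote rim [539.9 111.8] [265.1 107.9] 29.9 574
bench z -0.1
```

View pics/topcrop.png

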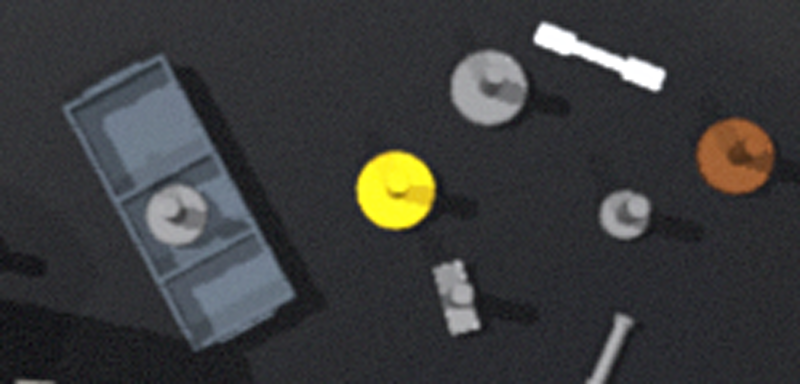

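The widest compartment is at the far end (up and left in the picture). Taking the average of both views:

| Point | x, y (mm) |
|---|---|
| Large platen | (655, -174) |
| Small platen | (537, -301) |
| Tote centre | (541, 113.4), long axis at 29.8° |
| Target for large | (608, 151.5) |
| Target for small | (461, 68) |

The tool's y axis is (.328, .945, 0), its z axis is (.945, -.328, 0), and its x axis points down.

Request:
drive_tool(translation=[[0, -3.2, 3.9], [0, -6.3, 7.8], [0, -9.5, 11.7], [0, -12.7, 15.6], [0, -15.9, 19.5], [0, -19.0, 23.4], [0, -22.2, 27.3], [0, -25, 30.7]], rotation=[[0, 0, 0], [0, 0, 0], [0, 0, 0], [0, 0, 0], [0, 0, 0], [0, 0, 0], [0, 0, 0], [0, 0, 0]], jaw=[8, 8, 8, 8, 8, 8, 8, 8], force=60)

```text
time: 0.9
position: [405.5, 227.6, 303.7]
eef_rot: [0.697, 0.118, 0.697, -0.118]
wrist_force: [0.8, -0.0, -0.7]
width: 0.935
```

Request:
drive_tool(translation=[[0, -3.1, 3.8], [0, -6.2, 7.6], [0, -9.3, 11.4], [0, -12.4, 15.2], [0, -15.5, 19], [0, -18.6, 22.8], [0, -21.7, 26.6], [0, -24.8, 30.4]], rotation=[[0, 0, 0], [0, 0, 0], [0, 0, 0], [0, 0, 0], [0, 0, 0], [0, 0, 0], [0, 0, 0], [0, 0, 0]], jaw=[8, 8, 8, 8, 8, 8, 8, 8])

```text
time: 1.7
position: [611.1, -106.4, 303.3]
eef_rot: [0.697, 0.118, 0.697, -0.118]
wrist_force: [1.0, 1.6, 0.5]
width: 0.934
```

Request:
drive_tool(translation=[[0, -2.5, 3.2], [0, -4, 5], [0, -5, 6.3], [0, -5.2, 6.5], [0, -5.2, 6.5]], rotation=[[0, 0, 0], [0, 0, 0], [0, 0, 0], [0, 0, 0], [0, 0, 0]], jaw=[8, 8, 8, 8, 8])

```text
time: 2.2
position: [654.6, -174.9, 303.1]
eef_rot: [0.697, 0.118, 0.698, -0.118]
wrist_force: [-1.2, 0.4, 0.6]
width: 0.937
```

Request:
drive_tool(translation=[[4.5, 0, 0], [9, 0, 0], [13, 0, 0], [16, 0, 0], [18, 0, 0], [19.3, 0, 0], [19.9, 0, 0], [19.9, 0, 0]], rotation=[[0, 0, 0], [0, 0, 0], [0, 0, 0], [0, 0, 0], [0, 0, 0], [0, 0, 0], [0, 0, 0], [0, 0, 0]], jaw=[8, 8, 8, 8, 8, 8, 8, 8])

```text
time: 3.0
position: [654.7, -174.3, 104.9]
eef_rot: [0.697, 0.118, 0.697, -0.118]
wrist_force: [0.3, -0.3, -0.1]
width: 0.94
```

Run:
```python
from h import *
a=capture("side")["pixels"][130:310,180:420]
b=capture("top")["pixels"][80:260,180:420]
cv2.imwrite("pics/pre.png",cv2.resize(np.vstack([a,b]),None,fx=1.65,fy=1.65,interpolation=cv2.INTER_CUBIC))
```

```text
(no output)
```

View pics/pre.png

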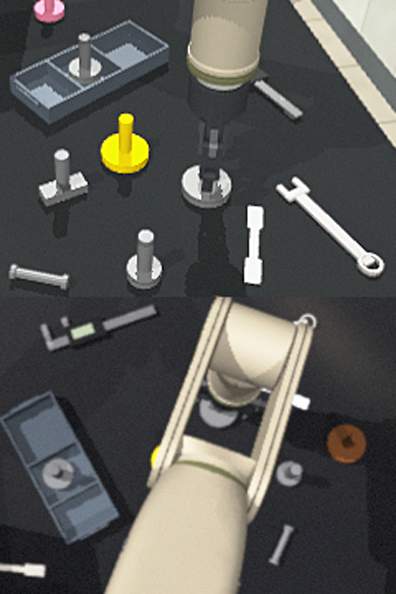

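The side view (upper half of the picture) shows the fingers straddling the stem above the large disc at about (207,185). I'll close the jaw now.

Request:
drive_tool(translation=[[0, 0, 0], [0, 0, 0], [0, 0, 0], [0, 0, 0], [0, 0, 0], [0, 0, 0], [0, 0, 0], [0, 0, 0]], rotation=[[0, 0, 0], [0, 0, 0], [0, 0, 0], [0, 0, 0], [0, 0, 0], [0, 0, 0], [0, 0, 0], [0, 0, 0]], jaw=[5, 3.5, 2.5, 1.5, 1, 1, 1, 1], force=70)

```text
time: 3.9
position: [655.2, -174.7, 105.3]
eef_rot: [0.697, 0.118, 0.697, -0.118]
wrist_force: [1.4, 4.6, 4.2]
width: 0.216
```

Request:
drive_tool(translation=[[-0.3, 0, 0], [-1.5, 0, 0], [-4, 0, 0], [-7, 0, 0], [-10, 0, 0], [-12, 0, 0], [-12.5, 0, 0], [-12.5, 0, 0]], rotation=[[0, 0, 0], [0, 0, 0], [0, 0, 0], [0, 0, 0], [0, 0, 0], [0, 0, 0], [0, 0, 0], [0, 0, 0]], jaw=[1, 1, 1, 1, 1, 1, 1, 1])

```text
time: 4.7
position: [654.9, -175.2, 230.5]
eef_rot: [0.698, 0.118, 0.697, -0.118]
wrist_force: [0.2, -0.4, -5.4]
width: 0.218
```

Request:
drive_tool(translation=[[0, 1.8, -0.9], [0, 5.3, -2.7], [0, 9.4, -4.9], [0, 13.5, -7], [0, 17.6, -9.1], [0, 21.7, -11.2], [0, 25, -12.9], [0, 27.6, -14.3]], rotation=[[0, 0, 0], [0, 0, 0], [0, 0, 0], [0, 0, 0], [0, 0, 0], [0, 0, 0], [0, 0, 0], [0, 0, 0]], jaw=[1, 1, 1, 1, 1, 1, 1, 1])

```text
time: 5.5
position: [608.3, 135.7, 227.2]
eef_rot: [0.696, 0.117, 0.699, -0.117]
wrist_force: [0.7, 0.0, -6.1]
width: 0.215
```

Request:
drive_tool(translation=[[0, 1.2, -0.6], [2, 1.6, -0.8], [5, 1.7, -0.8], [7, 1.7, -0.8], [7.5, 1.7, -0.8], [7.5, 1.7, -0.8]], rotation=[[0, 0, 0], [0, 0, 0], [0, 0, 0], [0, 0, 0], [0, 0, 0], [0, 0, 0]], jaw=[1, 1, 1, 1, 1, 1])

```text
time: 6.1
position: [607.1, 151.0, 152.7]
eef_rot: [0.696, 0.117, 0.699, -0.118]
wrist_force: [-0.3, 0.8, -4.9]
width: 0.215
```

Run:
```python
from h import *
print(monitor.state()["position"])
c=capture("side");P=pts(c)
b=capture("top"); T=pts(b)
cv2.imwrite("pics/place1.png",np.vstack([cv2.resize(c["pixels"][80:230,150:350],(700,300)[:0] or None,fx=2,fy=2,interpolation=cv2.INTER_CUBIC),cv2.resize(b["pixels"][110:250,150:350],None,fx=2,fy=2,interpolation=cv2.INTER_CUBIC)]))
for n,Q in(("side",P),("top",T)):
    m=(Q[...,2]>42)&(Q[...,2]<78)&(np.hypot(Q[...,0]-608,Q[...,1]-151)<45)
    A=Q[m]
    if len(A): print(n,len(A),cv2.minEnclosingCircle(A[:,:2].astype(np.float32)),np.percentile(A[:,2],[2,25,50,75,98]).round(1), A.min(0),A.max(0))
```

```text
[607.1405387  150.99918476 152.6991082 ]
side 347 ((607.8563842773438, 147.57760620117188), 37.04686737060547) [47.1 57.6 60.6 61.9 72.5] [572.06112335 111.66801847  45.11007203] [641.68608215 183.37529621  75.06950581]
top 49 ((586.688232421875, 172.14654541015625), 15.80162239074707) [59.  63.7 64.9 66.1 67.5] [576.46905258 160.09433263  57.60408798] [599.97607945 184.19875677  67.71442102]
```

View pics/place1.png

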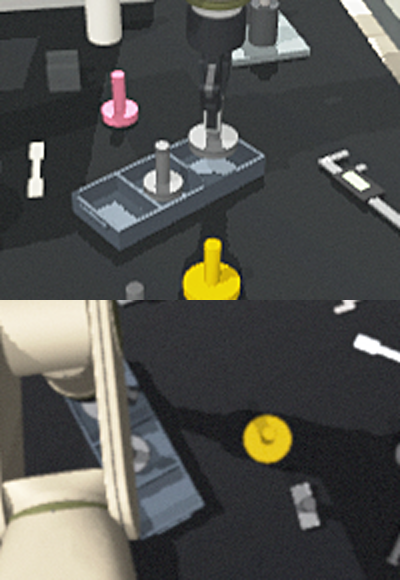

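The large disc hangs level over the far (widest) compartment and is within about 2.5 mm of centre. I'll lower it, the last part slowly.

Request:
drive_tool(translation=[[1, 0.1, 0], [2.2, 0.2, 0], [3, 0.2, 0], [3.5, 0.2, 0], [3.8, 0.2, 0], [3.9, 0.2, 0], [4.0, 0.2, 0], [4.0, 0.2, 0]], rotation=[[0, 0, 0], [0, 0, 0], [0, 0, 0], [0, 0, 0], [0, 0, 0], [0, 0, 0], [0, 0, 0], [0, 0, 0]], jaw=[1, 1, 1, 1, 1, 1, 1, 1])

```text
time: 7.0
position: [609.4, 153.4, 115.2]
eef_rot: [0.697, 0.118, 0.697, -0.118]
wrist_force: [0.7, 0.4, -5.4]
width: 0.22
```

Request:
drive_tool(translation=[[0.1, 0, 0], [0.2, 0, 0], [0.25, 0, 0], [0.3, 0, 0], [0.35, 0, 0], [0.4, 0, 0], [0.4, 0, 0]], rotation=[[0, 0, 0], [0, 0, 0], [0, 0, 0], [0, 0, 0], [0, 0, 0], [0, 0, 0], [0, 0, 0]], jaw=[1, 1, 1, 1, 1, 1, 1])

```text
time: 7.7
position: [609.1, 153.3, 110.8]
eef_rot: [0.697, 0.118, 0.697, -0.118]
wrist_force: [-0.1, -0.3, -6.3]
width: 0.216
```

Request:
drive_tool(translation=[[0.05, 0, 0], [0.05, 0, 0], [0.1, 0, 0], [0.1, 0, 0], [0.1, 0, 0]], rotation=[[0, 0, 0], [0, 0, 0], [0, 0, 0], [0, 0, 0], [0, 0, 0]], jaw=[1, 1, 1, 1, 1])

```text
time: 8.2
position: [609.3, 153.4, 110.4]
eef_rot: [0.697, 0.118, 0.697, -0.118]
wrist_force: [-2.7, 0.6, 1.0]
width: 0.21
```

The wrist force went from -6 to +1 N, so the disc is on the floor. I'll release it and lift.

Request:
drive_tool(translation=[[0, 0, 0], [0, 0, 0], [0, 0, 0], [0, 0, 0], [0, 0, 0], [0, 0, 0]], rotation=[[0, 0, 0], [0, 0, 0], [0, 0, 0], [0, 0, 0], [0, 0, 0], [0, 0, 0]], jaw=[2.2, 2.5, 3, 4, 5, 5])

```text
time: 8.8
position: [609.2, 153.4, 109.9]
eef_rot: [0.697, 0.118, 0.697, -0.118]
wrist_force: [0.3, -0.7, 0.6]
width: 0.588
```

Request:
drive_tool(translation=[[-1, 0, 0], [-4, 0, 0], [-8, 0, 0], [-12, 0, 0], [-15, 0, 0], [-17, 0, 0], [-18, 0, 0], [-18, 0, 0]], rotation=[[0, 0, 0], [0, 0, 0], [0, 0, 0], [0, 0, 0], [0, 0, 0], [0, 0, 0], [0, 0, 0], [0, 0, 0]], jaw=[5, 5, 5, 5, 6, 8, 8, 8])

```text
time: 9.6
position: [609.9, 153.5, 292.1]
eef_rot: [0.698, 0.118, 0.696, -0.117]
wrist_force: [0.1, -1.0, -0.3]
width: 0.937
```

Request:
drive_tool(translation=[[0, -3, 0.5], [0, -7.5, 1.3], [0, -12, 2.1], [0, -16.5, 2.9], [0, -21, 3.7], [0, -25.5, 4.5], [0, -30, 5.3], [0, -34.5, 6.1]], rotation=[[0, 0, 0], [0, 0, 0], [0, 0, 0], [0, 0, 0], [0, 0, 0], [0, 0, 0], [0, 0, 0], [0, 0, 0]], jaw=[8, 8, 8, 8, 8, 8, 8, 8])

```text
time: 10.4
position: [552.1, -194.0, 287.8]
eef_rot: [0.696, 0.118, 0.698, -0.118]
wrist_force: [-0.0, -0.2, 0.5]
width: 0.935
```

Request:
drive_tool(translation=[[0, -4, 0.7], [0, -7.5, 1.3], [0, -10, 1.8], [0, -10.8, 1.9], [0, -10.8, 1.9], [0, -10.8, 1.9]], rotation=[[0, 0, 0], [0, 0, 0], [0, 0, 0], [0, 0, 0], [0, 0, 0], [0, 0, 0]], jaw=[8, 8, 8, 8, 8, 8])

```text
time: 11.0
position: [535.8, -299.8, 288.8]
eef_rot: [0.697, 0.118, 0.698, -0.117]
wrist_force: [-0.3, 0.7, -0.4]
width: 0.934
```

Run:
```python
from h import *
print(monitor.state()["position"])
c=capture("side");P=pts(c); b=capture("top"); T=pts(b)
cv2.imwrite("pics/s2.png",np.hstack([c["pixels"],b["pixels"]])[100:330,:800] if 0 else np.hstack([c["pixels"][90:340,150:350],b["pixels"][90:340,150:400]]))
for n,Q,cs in(("side",P,((608,151),(529,113),(537,-301))),("top",T,((608,151),(529,113),(537,-301)))):
  for cc in cs:
    d=np.hypot(Q[...,0]-cc[0],Q[...,1]-cc[1])<25
    A=Q[d&(Q[...,2]>66)&(Q[...,2]<90)]; D=Q[d&(Q[...,2]>11)&(Q[...,2]<27)]
    print(n,cc,len(A),np.median(A,0).round(1) if len(A) else '',len(D),np.median(D[:,2]).round(1) if len(D) else '')
```

```text
[ 535.8187561  -299.75326074  288.80009686]
side (608, 151) 0  15 18.6
side (529, 113) 49 [529.1 109.7  77.2] 131 18.8
side (537, -301) 86 [ 536.5 -304.7   73.2] 235 14.6
top (608, 151) 44 [609.5 153.5  78.3] 159 19.6
top (529, 113) 42 [528.6 116.5  79.4] 160 19.8
top (537, -301) 0  6 14.2
```

View pics/s2.png

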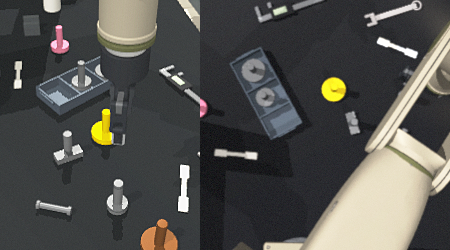

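The large platen stands upright in the far compartment, its disc top at about 20 mm and its stem top at 78 mm. The small one hasn't moved, so I'll go down on it.

Request:
drive_tool(translation=[[4, -0.1, 0.1], [8.5, -0.1, 0.1], [12, -0.1, 0.1], [15, -0.1, 0.1], [17, -0.1, 0.1], [18, -0.1, 0.1], [18.4, -0.1, 0.1], [18.4, -0.1, 0.1]], rotation=[[0, 0, 0], [0, 0, 0], [0, 0, 0], [0, 0, 0], [0, 0, 0], [0, 0, 0], [0, 0, 0], [0, 0, 0]], jaw=[8, 8, 8, 8, 8, 8, 8, 8])

```text
time: 11.9
position: [537.0, -301.7, 106.4]
eef_rot: [0.697, 0.118, 0.697, -0.118]
wrist_force: [0.3, 0.3, 0.6]
width: 0.939
```

Request:
drive_tool(translation=[[0, 0, 0], [0, 0, 0], [0, 0, 0], [0, 0, 0], [0, 0, 0], [0, 0, 0], [0, 0, 0], [0, 0, 0]], rotation=[[0, 0, 0], [0, 0, 0], [0, 0, 0], [0, 0, 0], [0, 0, 0], [0, 0, 0], [0, 0, 0], [0, 0, 0]], jaw=[5, 3.5, 2.5, 1.5, 1, 1, 1, 1], force=60)

```text
time: 12.7
position: [536.8, -302.2, 106.4]
eef_rot: [0.697, 0.118, 0.697, -0.118]
wrist_force: [-0.0, 1.9, 5.2]
width: 0.219
```

Request:
drive_tool(translation=[[-0.3, 0, 0], [-1.5, 0, 0], [-4, 0, 0], [-7, 0, 0], [-10, 0, 0], [-12, 0, 0], [-12.5, 0, 0], [-12.5, 0, 0]], rotation=[[0, 0, 0], [0, 0, 0], [0, 0, 0], [0, 0, 0], [0, 0, 0], [0, 0, 0], [0, 0, 0], [0, 0, 0]], jaw=[1, 1, 1, 1, 1, 1, 1, 1])

```text
time: 13.5
position: [536.7, -302.3, 231.7]
eef_rot: [0.698, 0.118, 0.697, -0.118]
wrist_force: [-0.3, -0.1, -2.4]
width: 0.219
```

Request:
drive_tool(translation=[[0, 1.8, -1.1], [0, 5.3, -3.2], [0, 9.2, -5.5], [0, 13.2, -7.8], [0, 17.2, -10.2], [0, 21.2, -12.6], [0, 25, -14.9], [0, 28.5, -16.9]], rotation=[[0, 0, 0], [0, 0, 0], [0, 0, 0], [0, 0, 0], [0, 0, 0], [0, 0, 0], [0, 0, 0], [0, 0, 0]], jaw=[1, 1, 1, 1, 1, 1, 1, 1])

```text
time: 14.3
position: [468.6, 24.6, 228.8]
eef_rot: [0.696, 0.118, 0.698, -0.118]
wrist_force: [1.2, -0.1, -2.6]
width: 0.218
```

Request:
drive_tool(translation=[[0, 2.4, -1.4], [1, 3.6, -2.1], [3, 4, -2.4], [5, 4, -2.4], [6.8, 4, -2.4], [7.5, 4, -2.4], [7.5, 4, -2.4]], rotation=[[0, 0, 0], [0, 0, 0], [0, 0, 0], [0, 0, 0], [0, 0, 0], [0, 0, 0], [0, 0, 0]], jaw=[1, 1, 1, 1, 1, 1, 1])

```text
time: 15.0
position: [459.5, 67.8, 153.5]
eef_rot: [0.696, 0.118, 0.699, -0.118]
wrist_force: [0.3, -0.2, -2.4]
width: 0.218
```

Run:
```python
from h import *
print(monitor.state()["position"])
c=capture("side");P=pts(c)
cv2.imwrite("pics/place2.png",cv2.resize(c["pixels"][90:230,150:320],None,fx=3,fy=3,interpolation=cv2.INTER_CUBIC))
Q=P
m=(Q[...,2]>42)&(Q[...,2]<66)&(np.hypot(Q[...,0]-461,Q[...,1]-66)<35)
A=Q[m]
print(len(A),cv2.minEnclosingCircle(A[:,:2].astype(np.float32)),np.percentile(A[:,2],[2,50,98]).round(1), A.min(0),A.max(0))
```

```text
[459.50076603  67.82805226 153.48015882]
166 ((459.89947509765625, 65.15914154052734), 23.788652420043945) [46.7 59.8 64.5] [437.95975899  42.72214106  45.59963549] [480.38136962  83.93369605  65.87951883]
```

View pics/place2.png

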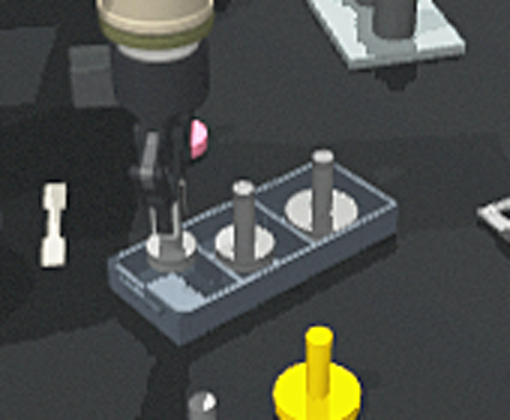

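The small disc hangs over the near (narrowest) compartment and the side view puts it within 1–2 mm of centre. The other two platens stand upright. Lowering it now.

Request:
drive_tool(translation=[[1, 0, 0], [2.2, 0, 0], [3, 0, 0], [3.5, 0, 0], [3.8, 0, 0], [3.9, 0, 0], [4.0, 0, 0], [4.0, 0, 0]], rotation=[[0, 0, 0], [0, 0, 0], [0, 0, 0], [0, 0, 0], [0, 0, 0], [0, 0, 0], [0, 0, 0], [0, 0, 0]], jaw=[1, 1, 1, 1, 1, 1, 1, 1])

```text
time: 15.85
position: [461.2, 68.3, 116.1]
eef_rot: [0.697, 0.118, 0.697, -0.118]
wrist_force: [0.0, -0.2, -2.9]
width: 0.217
```

Request:
drive_tool(translation=[[0.1, 0, 0], [0.2, 0, 0], [0.25, 0, 0], [0.3, 0, 0], [0.35, 0, 0], [0.4, 0, 0], [0.4, 0, 0]], rotation=[[0, 0, 0], [0, 0, 0], [0, 0, 0], [0, 0, 0], [0, 0, 0], [0, 0, 0], [0, 0, 0]], jaw=[1, 1, 1, 1, 1, 1, 1])

```text
time: 16.55
position: [461.0, 68.3, 111.8]
eef_rot: [0.697, 0.118, 0.697, -0.118]
wrist_force: [-0.2, -0.1, -3.6]
width: 0.215
```

Request:
drive_tool(translation=[[0.05, 0, 0], [0.05, 0, 0], [0.1, 0, 0], [0.1, 0, 0], [0.1, 0, 0]], rotation=[[0, 0, 0], [0, 0, 0], [0, 0, 0], [0, 0, 0], [0, 0, 0]], jaw=[1, 1, 1, 1, 1])

```text
time: 17.05
position: [461.2, 68.3, 111.4]
eef_rot: [0.697, 0.118, 0.697, -0.118]
wrist_force: [-3.2, 0.1, 5.5]
width: 0.217
```

It has touched the floor (+5.5 N). I'll release it and retreat up.

Request:
drive_tool(translation=[[0, 0, 0], [0, 0, 0], [0, 0, 0], [0, 0, 0], [0, 0, 0], [0, 0, 0]], rotation=[[0, 0, 0], [0, 0, 0], [0, 0, 0], [0, 0, 0], [0, 0, 0], [0, 0, 0]], jaw=[2.2, 2.5, 3, 4, 5, 5])

```text
time: 17.65
position: [461.0, 68.3, 110.9]
eef_rot: [0.697, 0.118, 0.697, -0.118]
wrist_force: [1.1, -0.0, -0.4]
width: 0.589
```

Request:
drive_tool(translation=[[-1, 0, 0], [-4, 0, 0], [-8, 0, 0], [-12, 0, 0], [-15, 0, 0], [-17, 0, 0], [-18, 0, 0], [-18, 0, 0]], rotation=[[0, 0, 0], [0, 0, 0], [0, 0, 0], [0, 0, 0], [0, 0, 0], [0, 0, 0], [0, 0, 0], [0, 0, 0]], jaw=[5, 5, 5, 5, 5, 5, 5, 5])

```text
time: 18.45
position: [461.7, 68.3, 292.7]
eef_rot: [0.698, 0.118, 0.696, -0.118]
wrist_force: [0.3, 0.0, -0.6]
width: 0.585
```

Request:
drive_tool(translation=[[0, -3, 0], [0, -7, 0], [0, -11, 0], [0, -15, 0], [0, -19, 0], [0, -22, 0], [0, -24, 0], [0, -24, 0]], rotation=[[0, 0, 0], [0, 0, 0], [0, 0, 0], [0, 0, 0], [0, 0, 0], [0, 0, 0], [0, 0, 0], [0, 0, 0]], jaw=[5, 5, 5, 5, 5, 5, 5, 5])

```text
time: 19.25
position: [380.8, -159.9, 289.1]
eef_rot: [0.696, 0.119, 0.698, -0.119]
wrist_force: [-1.0, 0.3, 0.0]
width: 0.583
```

Run:
```python
from h import *
s=monitor.state();print(s["time"],np.abs(s["dq"]).max())
c=capture("side");P=pts(c); b=capture("top"); T=pts(b)
cv2.imwrite("pics/end.png",np.hstack([cv2.resize(i,None,fx=2,fy=2) for i in (c["pixels"][90:290,150:350],b["pixels"][110:310,150:350])]))
for n,Q in(("side",P),("top",T)):
  for cc in((609,153),(529,113),(461,67)):
    d=np.hypot(Q[...,0]-cc[0],Q[...,1]-cc[1])<25
    A=Q[d&(Q[...,2]>66)&(Q[...,2]<90)]; D=Q[d&(Q[...,2]>11)&(Q[...,2]<27)]
    print(n,cc,len(A),np.median(A,0).round(1) if len(A) else '',len(D),np.median(D[:,2]).round(1) if len(D) else '')
```

```text
19.25 0.05630153866348002
side (609, 153) 46 [607.8 147.1  76.6] 110 19.3
side (529, 113) 51 [528.7 109.7  76.6] 136 19.3
side (461, 67) 58 [461.1  62.7  77.4] 133 18.8
top (609, 153) 43 [609.  153.3  78. ] 156 19.8
top (529, 113) 38 [530.1 116.6  79.6] 162 19.5
top (461, 67) 41 [461.4  69.5  79.3] 125 19.7
```

View pics/end.png

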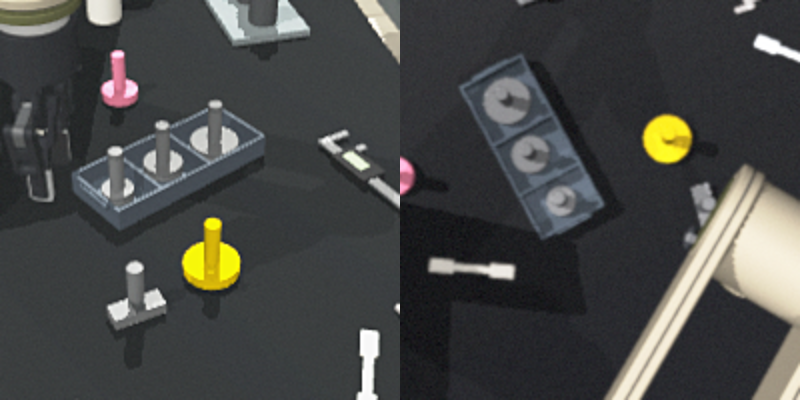

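Both views show all three platens upright in their own compartments: disc tops at about 19–20 mm, stem tops at 77–80 mm. The gripper is clear of everything, so I'm handing the job in.

```bash
python3 -c "
from station import manip; print(manip.hand_in())"
```

```text
the job is handed in; nothing more can be done
None
```

I put the large platen in the widest compartment and the small one in the narrowest, each lowered slowly until the wrist force showed it on the floor, then released. I handed the job in after about 19 s; no verdict is reported.

**Standing flat:** in the last pictures from both cameras all three platens are upright, with disc tops at about 19–20 mm and stem tops at 77–80 mm. That fits a 5 mm floor under 75 mm platens. The gripper was clear of everything.

**Medium platen:** it stands in its own compartment and had not moved by more than about 1 mm. I never went near the look-alikes.

**Disagreement:** the two cameras differ by 3–7 mm in y. This is more than the stated 2 mm calibration would suggest, but within the 11–13 mm of clearance around each disc. No check failed.

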